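# Clear the stuck pastel stub from the holder tube

## Task

A broken red pastel stub is stuck inside the upright square holder tube of the desk stand. Take the orange-handled brass rod from the wooden rack and use it to push the stub down and out of the tube's lower end into the white tray below, gently: the tube rides on a spring and must never be pressed down to its stop. Then hang the rod back in the rack hole it came from and leave everything else where it was.

Things in the scene. Friction and masses are not known exactly. Their poses are not given: they have to be found in the camera images.
- rod_grip (a point): centre of the square orange handle (18 x 18 x 50 mm, sides along x and y, turned as the rack) of the clearing rod, 120 g; z up along the rod. Handle ends 25 mm below, then a 5 mm brass collar of 28 mm diameter, then a 10 mm round brass shank to the tip 125 mm below this point; the last 4 mm taper to a flat 7 mm nose. At the start it hangs upright in a rack hole, collar on the rack top
- rod: the same clearing rod; origin at the middle of the collar's underside, 95 mm above the tip, 30 mm below the handle centre; z up along the rod
- rack: fixed wooden rack, 60 (x) x 150 (y) mm, flat top 105 mm above the desk; origin at the desk under its centre. Two square 18 mm holes through its 12 mm top plate at x 0, y +36 and -36 mm; open below down to 8 mm. A tool hangs in each, so the handles stand 72 mm apart along y: fingers closing along the rack's x have free room
- burnisher_grip (a point): centre of the blue handle of another tool of the same shape, dark steel, hanging in the rack's other hole; its top is 160 mm above the desk; to be left there
- stand: fixed grey stand; origin at the desk under the middle of its guide, z up; its post (22 x 50 mm, 106 mm high) is 80 mm along +x. The guide holds an upright square aluminium tube, 24 mm outside, 70 mm long, lower end 55 mm above the desk, with a vertical square bore of 14 mm through its middle, open at both ends; the tube's sides may be turned at any angle
- guide_top (a point): point on the guide's axis, 125 mm above the stand's origin, level with the tube's mouth, the top of its 40 mm square yellow flange (6 mm thick, bore in its middle). The tube does not stand on this axis but 6 to 8 mm off it, in a direction that differs each time and is not measured: find the bore by feel or see it. It does not shift sideways
- guide_low (a point): point on the guide's axis 55 mm above the stand's origin, level with the tube's lower end. The red stub (12.6 mm square, 22 mm long, 25 g) is gripped in the bore by a spring leaf, its top 18 to 30 mm below the mouth. It resists a push with 5 to 12 N and drops with the rod's tip 66 to 70 mm below the free mouth; the bore is then 11.6 mm wide one way. The collar meets the flange at 95 mm
- tube (a joint): how far the tube is pressed down on its spring, m: 0 free, 0.008 at its stop. It starts to yield at 5 N, then 2 N per mm (about 20 N at 7.5 mm); it springs back when released
- catch_tray: fixed white open tray under the tube, 90 x 92 mm, 24 mm high, walls and floor 3 mm, floor 9 mm above the desk; origin under its centre, on the stand's base, under the stand's origin
- mug_mid (a point): blue mug, 76 mm wide, 85 mm high, standing; this point is its centre. To be left alone, like the next five
- paint_jar_mid (a point): yellow paint jar, 52 mm wide, 60 mm high; its centre
- ink_bottle_mid (a point): amber ink bottle, 44 mm wide, 55 mm high; its centre
- figurine_mid (a point): green turned figurine, 44 mm wide, 88 mm high; its centre
- tape_roll_mid (a point): orange roll of tape lying flat, 76 mm across, 20 mm high; its centre
- eraser_mid (a point): white eraser, 55 x 24 x 13 mm; its centre

How it is judged:
By the outcome, as a careful person would: the job done as asked, in the order asked, and still so for the second after the job is handed in, with the robot touching nothing.
It also fails if it takes over 72 s, if anything falls off the work surface, if the arm or the gripper's body presses on something with over 40 N, if the wrist force passes 120 N, or if a joint passes its speed limit or range.

## Robot

A 7-joint arm with a two-finger parallel gripper is mounted at the origin on the work surface. World frame = base frame: x ahead of the robot, y to its left, z up, the work surface at z = 0. Lengths are in m, angles in rad, forces in N, time in s.
With the tool pointing down it reaches from about 0.35 to 0.9 m from the base axis. Payload 8.1 kg.
Tool frame: the origin (TCP) lies midway between the tips of the shut fingers; the grasp point (between the pads) lies hold_point_z behind it (hold_point_z is the distance from the TCP to the grasp point, in m); x points along the fingers, y is the direction in which the jaws open and shut, and the axes are right-handed (so a half turn about x gives the same grasp; the last joint's range is limited). The gripper opens to 92 mm and grips with 3 to 60 N. Pads are 19 mm wide; open, the fingers measure 130 mm over their backs; the gripper's body (75 mm by 190 mm) begins 47 mm behind the grasp point.
Start: joints at [-1.404, 0.434, 0.025, 1.573, -0.012, 1.134, -0.075], TCP at [0.167, 0.602, 0.227] pointing down, gripper open.
Joint ranges: [-2.62, 2.62], [-0.44, 2.09], [-1.27, 1.32], [0.08, 2.57], [-1.32, 4.46], [0.12, 2], [-2.74, 2.74]. Speed limits (rad/s): [2.22, 2.22, 3.01, 3.01, 3.14, 3.14, 3.14].

## Interface

Orientations are given as a rotation vector (axis times angle).
In Python, from plant import observe, snapshot, close_job, hold_point_z gives the robot as it stands.
- The arm moves only by the tool drive_tool, never from a script. Its argument "increments" is a list of rows, each an object of numbers: "dx", "dy", "dz": the shift along the tool's x, y, z in m; "twist": the turn about the tool's x in rad. A call has 1 to 10 rows; each row shifts and turns the commanded pose from where the row before left it, along the tool's axes as they then stand; what a row does not reach is not made up. A row lasts 1/8 s, in which the tool goes at most 62.5 mm and 10.7 degrees, less where a joint would pass 70% of its speed; a pose out of reach is approached as far as the arm can. A call is refused whole if a number of a shift passes 0.0625 or a number of a turn 0.188, either way. A call with a gripper value outside its range is refused whole. "gripper" is the opening, from 0 (shut) to 1 (fully open), set as the call begins (left out, the last holds). The fingers move at their own pace and stop on an object; "squeeze" is the grip in N (left out, the last holds). Time passes only in rows, so rows that do not move let the fingers close. It gives the time, the measured TCP pose, the force and the opening at its end, in the units of the state.
- observe(): the state, without advancing time (a new reading comes with each control period).
- snapshot(name): name is "scene" or "side" or "wrist"; returns a dict with "pixels" (400x640x3 uint8, red, green, blue), "camera_matrix" (3x3 intrinsics, pixels), "xyz" and "rotation" of the camera in the world. Camera axes: x right, y down, z forward; pixel columns grow to the right and rows downward; lengths in m; the calibration is good to about 2 mm. The wrist camera is an equidistant fisheye: a pixel r from the principal point sees the ray r / f radians off the axis. A picture is of the moment at which its call begins. There is no depth.
- close_job(): hands the job in, once; it reports no verdict.
The state is a dict: "t": time; "joints": joint angles; "joint_velocities": joint speeds; "joint_efforts": joint torques, N m; "tcp_pos": TCP position; "orientation": TCP orientation; "wrist_force": force on the tool from outside, world axes, zero at the start; "wrist_torque": the same for the moment, N m; "finger_gap": finger opening in m.
Only numpy, scipy, OpenCV 4.12 (cv2) and the standard library are available. Lean on these libraries where they do the work, as an engineer would, in place of code of your own. Each camera call takes 0.05 s, during which the arm holds its last target. There are 200 camera calls.

## Working session

There is one attempt and no reset: what is moved stays moved. The work goes in short steps, Python scripts to look and compute and a tool call to move; the robot and the scene stay as the last step left them, time stands still between calls to the robot, and variables do not carry over. Pictures are saved under pics/ and viewed, about 8 in all and at most 12, crops included, and the job is handed in when it is done.

Besides the shell and the picture viewer there is one more tool, called after "Request:" as name(argument=value, ...) on one line, values as JSON. drive_tool: Moves the arm, as the interface text tells. Its arguments: {"type":"object","properties":{"increments":{"type":"array"},"gripper":{"type":"number"},"squeeze":{"type":"number"}},"required":["increments"]}

```bash
ls; mkdir -p pics
python3 - <<'E'
from plant import observe,snapshot,hold_point_z
import cv2,numpy as np
np.set_printoptions(precision=4,suppress=True)
s=observe();print(hold_point_z,{k:np.round(v,4) for k,v in s.items()})
ims=[]
import pickle
for n in ["scene","side","wrist"]:
    d=snapshot(n);print(n,d["camera_matrix"],d["xyz"],d["rotation"])
    pickle.dump(d,open(f"pics/{n}0.pkl","wb"));cv2.imwrite(f"pics/{n}0.png",d["pixels"][:,:,::-1])
E
```

```text
pics
0.0188 {'t': np.float64(0.0), 'joints': array([-1.4036,  0.4352,  0.025 ,  1.5741, -0.0116,  1.134 , -0.0751]), 'joint_velocities': array([-0.0002, -0.0001, -0.0008, -0.0009, -0.0003, -0.0014, -0.0005]), 'joint_efforts': array([ -0.0006, -66.7852,   0.9844, -31.4458,  -0.0606,   0.0426,
         0.0002]), 'tcp_pos': array([0.1665, 0.6019, 0.226 ]), 'orientation': array([ 0.2106,  1.5604, -0.2131]), 'wrist_force': array([-0.3649,  0.553 , -0.675 ]), 'wrist_torque': array([ 0.0035, -0.0014,  0.0382]), 'finger_gap': np.float64(0.092)}
scene [[464.8467   0.     318.0074]
 [  0.     464.8467 202.4862]
 [  0.       0.       1.    ]] [1.3257 0.3572 1.0342] [-1.3252 -2.2825  0.8495]
side [[364.1072   0.     314.1694]
 [  0.     364.1072 204.9483]
 [  0.       0.       1.    ]] [ 0.5151 -0.8208  0.581 ] [-2.0952  0.1242 -0.0423]
wrist [[309.7069   0.     316.7269]
 [  0.     309.7069 197.4616]
 [  0.       0.       1.    ]] [0.0979 0.6207 0.3839] [2.3197 1.7648 0.2402]
```

View pics/scene0.png

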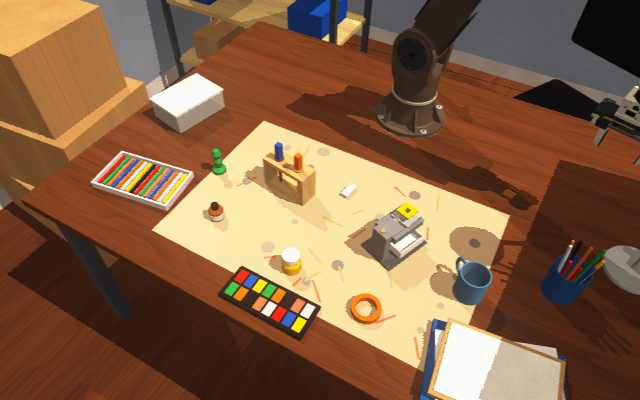

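View pics/side0.png

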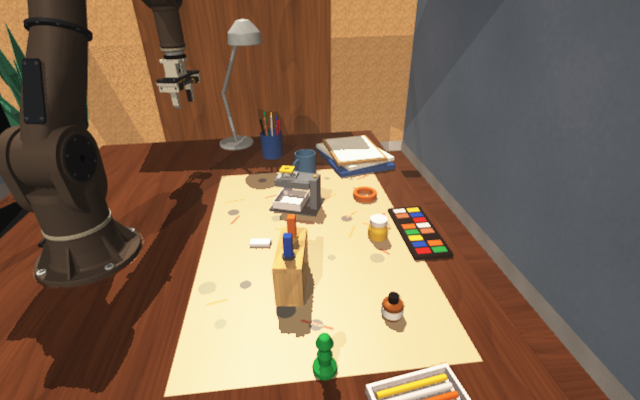

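The scene view shows the rack at about (290,175) with the orange handle at (298,162), and the stand at about (400,235). In the side view the orange handle is at (291,227) and the flange at (288,170). Next: enlarged crops.

Run:
```python
import cv2,numpy as np
a=cv2.imread("pics/scene0.png");b=cv2.imread("pics/side0.png")
def c(im,x,y):
    o=cv2.resize(im[y:y+60,x:x+80],(400,300),interpolation=cv2.INTER_CUBIC)
    for k in range(0,80,10):cv2.putText(o,str(x+k),(k*5,8),0,.3,(255,255,255));cv2.line(o,(k*5,9),(k*5,14),(255,255,255))
    for k in range(10,60,10):cv2.putText(o,str(y+k),(0,k*5+3),0,.3,(255,255,255));cv2.line(o,(20,k*5),(26,k*5),(255,255,255))
    return o
cv2.imwrite("pics/c1.png",np.vstack([np.hstack([c(a,250,138),c(a,365,198)]),np.hstack([c(b,250,210),c(b,255,160)])]))
```

```text
(no output)
```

View pics/c1.png

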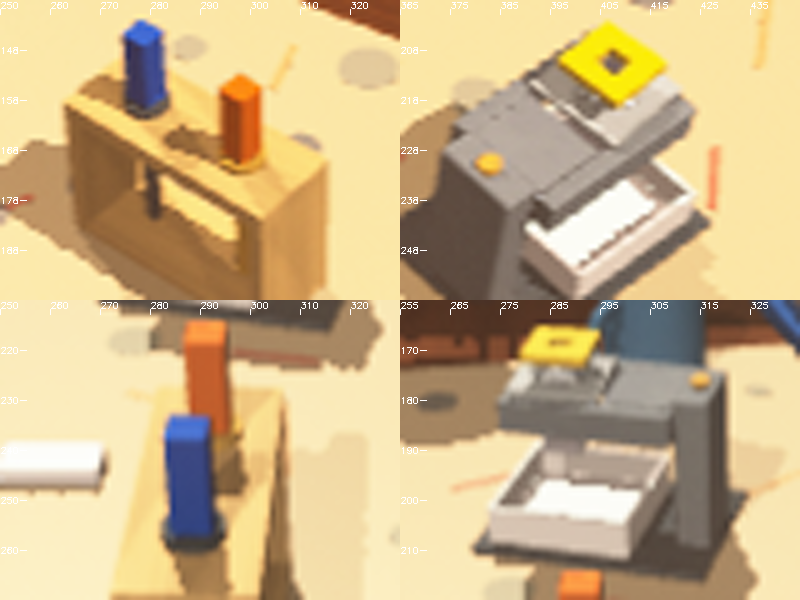

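```bash
cat > h.py <<'E'
import numpy as np,pickle,cv2
from scipy.spatial.transform import Rotation as R
np.set_printoptions(precision=4,suppress=True)
def load(n): return pickle.load(open(f"pics/{n}.pkl","rb"))
def ray(d,u,v,fish=False):
    K=d["camera_matrix"];x=np.array([(u-K[0,2])/K[0,0],(v-K[1,2])/K[1,1]])
    if fish:
        r=np.linalg.norm(x);q=np.r_[x/r*np.sin(r),np.cos(r)]
    else:q=np.r_[x,1];
    return np.array(d["xyz"]),R.from_rotvec(d["rotation"]).apply(q/np.linalg.norm(q))
def at_z(d,u,v,z,fish=False):
    o,q=ray(d,u,v,fish);return o+q*(z-o[2])/q[2]
def proj(d,p,fish=True):
    K=d["camera_matrix"];q=R.from_rotvec(d["rotation"]).inv().apply(np.array(p)-d["xyz"])
    if fish:
        r=np.hypot(q[0],q[1]);t=np.arctan2(r,q[2]);x=q[:2]/r*t
    else:x=q[:2]/q[2]
    return x*K[0,0]+[K[0,2],K[1,2]]
E
python3 - <<'E'
from h import *
a=load("scene0");b=load("side0")
for n,pa,pb,z in [("orange",(298.2,154.6),(291.2,214.6),.16),("blue",(278.8,143.8),(287.6,233.8),.16),("bore",(407.6,210.2),(286.8,168.4),.125)]:
    print(n,at_z(a,*pa,z),at_z(b,*pb,z))
c=[at_z(a,365+x/5,198+y/5,.125) for x,y in [(208,22),(267,63),(217,105),(158,65)]]
print(np.mean(c,0)); [print(c[(i+1)%4]-c[i],np.degrees(np.arctan2(*(c[(i+1)%4]-c[i])[1::-1]))%90) for i in range(4)]
# stand post top screw / tray etc
from plant import observe
s=observe();Rt=R.from_rotvec(s["orientation"]);print(Rt.as_matrix())
E
```

```text
orange [ 0.5256 -0.1428  0.16  ] [ 0.5286 -0.1366  0.16  ]
blue [ 0.5151 -0.2127  0.16  ] [ 0.5175 -0.2096  0.16  ]
bore [0.5312 0.1883 0.125 ] [0.5303 0.1871 0.125 ]
[0.5328 0.1887 0.125 ]
[0.011  0.0371 0.    ] 73.55367148568781
[ 0.0391 -0.0118  0.    ] 73.24591312266239
[-0.0096 -0.0364  0.    ] 75.27158062673712
[-0.0404  0.0111  0.    ] 74.68919570593687
[[-0.0002  0.2666  0.9638]
 [-0.0011  0.9638 -0.2666]
 [-1.     -0.0011  0.0001]]
```

```bash
cat >> h.py <<'E'
def plan(target,yaw=None,n=10):
    from plant import observe
    s=observe();M=R.from_rotvec(s["orientation"]);p=np.array(s["tcp_pos"]);y=M.as_matrix()[:,1]
    cur=np.arctan2(y[1],y[0]);tw=0 if yaw is None else -((np.radians(yaw)-cur+np.pi)%(2*np.pi)-np.pi)
    st=(np.array(target)-p)/n
    print("cur",p,"yaw",np.degrees(cur),"F",s["wrist_force"],"gap",s["finger_gap"],"t",s["t"],"j",np.array(s["joints"]))
    for i in range(n if tw else 1):
        d=(M*R.from_rotvec([tw/n*i,0,0])).inv().apply(st);print(n,np.round(d,4),round(tw/n,4))
E
python3 - <<'E'
from h import *
plan([.527,-.14,.30],-8.6,18)
E
```

```text
cur [0.1665 0.602  0.2262] yaw 74.53845978993083 F [-0.2878 -0.4009 -0.3161] gap 0.09161849919623233 t 0.15 j [-1.4036  0.435   0.025   1.5738 -0.0116  1.134  -0.0751]
18 [-0.0041 -0.0344  0.0303] 0.0806
18 [-0.0041 -0.0318  0.033 ] 0.0806
18 [-0.0041 -0.0291  0.0354] 0.0806
18 [-0.0041 -0.0261  0.0376] 0.0806
18 [-0.0041 -0.023   0.0396] 0.0806
18 [-0.0041 -0.0198  0.0414] 0.0806
18 [-0.0041 -0.0164  0.0428] 0.0806
18 [-0.0041 -0.0129  0.044 ] 0.0806
18 [-0.0041 -0.0093  0.0449] 0.0806
18 [-0.0041 -0.0056  0.0455] 0.0806
18 [-0.0041 -0.002   0.0458] 0.0806
18 [-0.0041  0.0017  0.0458] 0.0806
18 [-0.0041  0.0054  0.0455] 0.0806
18 [-0.0041  0.0091  0.0449] 0.0806
18 [-0.0041  0.0127  0.0441] 0.0806
18 [-0.0041  0.0162  0.0429] 0.0806
18 [-0.0041  0.0196  0.0414] 0.0806
18 [-0.0041  0.0228  0.0397] 0.0806
```

Request:
drive_tool(increments=[{"dx": -0.004, "dy": -0.034, "dz": 0.03, "twist": 0.08}, {"dx": -0.004, "dy": -0.032, "dz": 0.033, "twist": 0.08}, {"dx": -0.004, "dy": -0.029, "dz": 0.035, "twist": 0.08}, {"dx": -0.004, "dy": -0.026, "dz": 0.038, "twist": 0.08}, {"dx": -0.004, "dy": -0.023, "dz": 0.04, "twist": 0.08}, {"dx": -0.004, "dy": -0.02, "dz": 0.041, "twist": 0.08}, {"dx": -0.004, "dy": -0.016, "dz": 0.043, "twist": 0.08}, {"dx": -0.004, "dy": -0.013, "dz": 0.044, "twist": 0.08}, {"dx": -0.004, "dy": -0.009, "dz": 0.045, "twist": 0.08}, {"dx": -0.004, "dy": -0.006, "dz": 0.045, "twist": 0.08}], gripper=1)

```text
t: 1.4
tcp_pos: [0.3681, 0.1898, 0.2669]
orientation: [0.835, 1.405, -0.835]
wrist_force: [1.1, 0.5, 0.3]
finger_gap: 0.0918
```

Request:
drive_tool(increments=[{"dx": -0.004, "dy": -0.002, "dz": 0.046, "twist": 0.08}, {"dx": -0.004, "dy": 0.002, "dz": 0.046, "twist": 0.08}, {"dx": -0.004, "dy": 0.005, "dz": 0.045, "twist": 0.08}, {"dx": -0.004, "dy": 0.009, "dz": 0.045, "twist": 0.08}, {"dx": -0.004, "dy": 0.013, "dz": 0.044, "twist": 0.08}, {"dx": -0.004, "dy": 0.016, "dz": 0.043, "twist": 0.08}, {"dx": -0.004, "dy": 0.02, "dz": 0.041, "twist": 0.08}, {"dx": -0.004, "dy": 0.023, "dz": 0.04, "twist": 0.08}, {"dx": 0}, {"dx": 0}])

```text
$.increments[8]: bad value
```

Run:
```python
from h import *
from plant import *
plan([.527,-.14,.30],-8.6,10)
d=snapshot("wrist");pickle.dump(d,open("pics/w1.pkl","wb"))
print(d["xyz"],proj(d,[.527,-.14,.16]),proj(d,[.531,.188,.125]),proj(d,[.516,-.211,.16]))
cv2.imwrite("pics/w1.png",d["pixels"][:,:,::-1])
```

```text
cur [0.3681 0.1898 0.2669] yaw 28.54603378654455 F [1.0708 0.4811 0.2652] gap 0.09182054449295746 t 1.4 j [-0.9647  0.0311  0.3761  2.0083 -0.013   1.1041 -0.0847]
10 [-0.0033 -0.0018  0.0366] 0.0648
10 [-0.0033  0.0006  0.0366] 0.0648
10 [-0.0033  0.0029  0.0365] 0.0648
10 [-0.0033  0.0053  0.0362] 0.0648
10 [-0.0033  0.0076  0.0358] 0.0648
10 [-0.0033  0.0099  0.0352] 0.0648
10 [-0.0033  0.0122  0.0345] 0.0648
10 [-0.0033  0.0144  0.0337] 0.0648
10 [-0.0033  0.0166  0.0327] 0.0648
10 [-0.0033  0.0186  0.0315] 0.0648
[0.3345 0.2525 0.4248] [304.3611 430.9946] [441.1654 254.2134] [278.5445 446.3833]
```

View pics/w1.png

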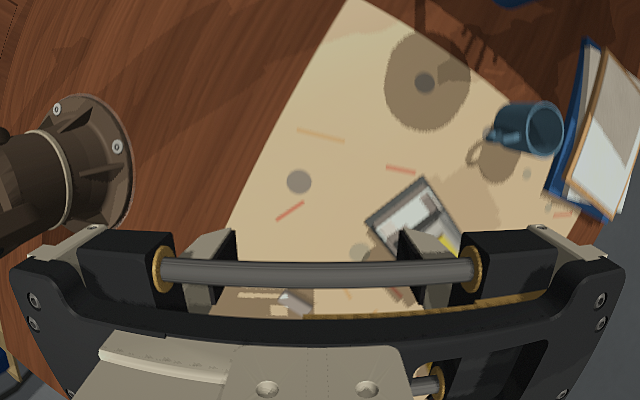

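The wrist view only shows the stand's corner at about (420,210), with the gripper covering the lower half of the picture. The second move was refused, so I continue from here.

Request:
drive_tool(increments=[{"dx": -0.003, "dy": -0.002, "dz": 0.037, "twist": 0.065}, {"dx": -0.003, "dy": 0.001, "dz": 0.037, "twist": 0.065}, {"dx": -0.003, "dy": 0.003, "dz": 0.036, "twist": 0.065}, {"dx": -0.003, "dy": 0.005, "dz": 0.036, "twist": 0.065}, {"dx": -0.003, "dy": 0.008, "dz": 0.036, "twist": 0.065}, {"dx": -0.003, "dy": 0.01, "dz": 0.035, "twist": 0.065}, {"dx": -0.003, "dy": 0.012, "dz": 0.034, "twist": 0.065}, {"dx": -0.003, "dy": 0.014, "dz": 0.034, "twist": 0.065}, {"dx": -0.003, "dy": 0.017, "dz": 0.033, "twist": 0.065}, {"dx": -0.003, "dy": 0.019, "dz": 0.031, "twist": 0.065}])

```text
t: 2.7
tcp_pos: [0.5284, -0.1385, 0.2966]
orientation: [1.319, 1.135, -1.319]
wrist_force: [0.3, -0.0, 0.8]
finger_gap: 0.0919
```

Request:
drive_tool(increments=[{"dx": 0.0, "dy": 0.0, "dz": 0.0, "twist": 0.0}])

```text
t: 2.82
tcp_pos: [0.5283, -0.1404, 0.2966]
orientation: [1.32, 1.131, -1.322]
wrist_force: [-0.5, 0.6, 0.1]
finger_gap: 0.0917
```

Run:
```python
from h import *
from plant import *
plan([.527,-.14,.25],-8.6,1)
for n in ["scene","side","wrist"]:
    d=snapshot(n);pickle.dump(d,open(f"pics/{n}2.pkl","wb"));f=n=="wrist"
    print(n,d["xyz"],proj(d,[.527,-.14,.16],f),proj(d,[.531,.188,.125],f),proj(d,[.516,-.211,.16],f))
    cv2.imwrite(f"pics/{n}2.png",d["pixels"][:,:,::-1])
```

```text
cur [ 0.5283 -0.1404  0.2966] yaw -8.784852714341868 F [-0.5308  0.5874  0.1276] gap 0.09165153018852948 t 2.825 j [-0.4213  0.2934  0.7695  1.7034 -0.2131  1.2312  0.245 ]
1 [ 0.0466 -0.0014 -0.0003] -0.0032
scene [1.3257 0.3572 1.0342] [298.8038 155.2383] [407.499  210.1066] [279.1305 144.1988]
side [ 0.5151 -0.8208  0.581 ] [290.5653 215.4642] [287.0208 168.269 ] [286.9032 234.2513]
wrist [ 0.5394 -0.0669  0.4542] [315.4384 189.9813] [277.0499 -86.8174] [315.2187 256.1801]
```

View pics/wrist2.png

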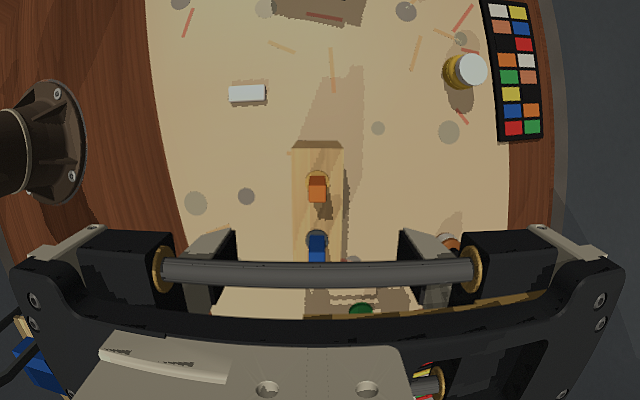

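The wrist view shows the orange handle at about (317,188), the blue one at (317,248), and the rack aligned with the image axes. Refining the handle top with colour segmentation.

Run:
```python
from h import *
d=load("wrist2");im=d["pixels"].astype(int)
for y in range(172,206,1):
    print(y," ".join("%3d,%3d"%tuple(im[y,x,:2]) for x in range(303,332,2)))
for u,v in [(308,178),(326,178),(308,199),(326,199)]: print(at_z(d,u,v,.16,True))
```

```text
172 173,147 173,144 171,142 151,125 151,118 153,119 160,126 160,125 159,125 149,116 137,106 149,121 159,130 161,131 175,152
173 173,145 174,146 163,134 142,111 159,125 159,126 158,125 158,124 158,126 159,126 151,118 135,107 160,130 161,131 175,152
174 173,145 175,147 151,123 159,126 161,125 156,122 156,123 156,122 156,122 156,123 157,121 144,112 146,118 162,132 175,152
175 173,145 176,148 142,114 177,145 153,116 148,109 149,110 150,111 149,109 148,109 147,107 158,125 105, 81 162,133 175,152
176 173,146 177,149 160,128 141,106 113, 52 116, 57 116, 56 115, 55 115, 55 116, 56 111, 50 131, 96 117, 88 165,134 175,152
177 174,146 151,125 167,136 147,112 117, 57 117, 58 118, 58 118, 57 118, 59 118, 59 116, 55 140,103 160,125 144,116 175,151
178 173,145 163,135 173,139 140,101 119, 59 120, 61 119, 60 119, 62 119, 60 119, 59 118, 58 124, 88 164,128 149,123 174,151
179 173,145 174,143 177,141 124, 79 119, 59 120, 61 119, 61 120, 61 119, 60 120, 61 120, 59 112, 76 161,126 156,129 174,151
180 173,145 173,140 176,143 115, 64 119, 60 121, 62 120, 60 120, 61 120, 61 119, 61 121, 61 114, 75 159,125 
[... 2519 characters left out ...]
,145 163,100 161, 92 161, 93 160, 91 161, 91 162, 92 162, 92 166, 94 135, 73  93, 75  93, 74 101, 80
202 172,142 169,138 172,143 157,126 141, 96 132, 87 118, 72 121, 72 122, 73 123, 74 129, 75  95, 69  95, 76  95, 75 104, 82
203 172,142 169,139 172,142 175,151 177,150 156,131 112, 94 113, 94 112, 93 112, 94  85, 72  96, 79  95, 76  93, 74 104, 83
204 172,142 168,138 171,140 173,148 173,143 155,127 114, 92 115, 94 115, 92 115, 92  89, 71  98, 78  95, 75  95, 75 104, 83
205 172,141 168,138 172,141 173,148 173,141 155,126 114, 91 116, 92 116, 91 115, 92  91, 72  98, 78  95, 76  94, 75 106, 84
[ 0.5217 -0.1271  0.16  ]
[ 0.5389 -0.1297  0.16  ]
[ 0.5184 -0.148   0.16  ]
[ 0.5359 -0.1506  0.16  ]
```

Run:
```python
from h import *
d=load("wrist2");p=at_z(d,317,193.2,.16,True);print(p)
e=at_z(d,308.5,193,.16,True)-at_z(d,325.5,193,.16,True);print(np.linalg.norm(e[:2]))
plan(np.r_[p[:2],.116],None,1)
```

```text
[ 0.528  -0.1435  0.16  ]
0.0166981066748317
cur [ 0.5277 -0.1368  0.2963] yaw -8.460047813257082 F [-0.6933  1.316  -0.6109] gap 0.09165166878977386 t 2.975 j [-0.4249  0.291   0.7664  1.7061 -0.213   1.2314  0.2445]
1 [0.1803 0.0015 0.0066] 0.0
```

Request:
drive_tool(increments=[{"dx": 0.03, "dy": 0.001, "dz": 0.005, "twist": 0.0}, {"dx": 0.04, "dy": 0.0, "dz": 0.0, "twist": 0.0}, {"dx": 0.04, "dy": 0.0, "dz": 0.0, "twist": 0.0}, {"dx": 0.03, "dy": 0.0, "dz": 0.0, "twist": 0.0}, {"dx": 0.02, "dy": 0.0, "dz": 0.0, "twist": 0.0}, {"dx": 0.015, "dy": 0.0, "dz": 0.0, "twist": 0.0}, {"dx": 0.0, "dy": 0.0, "dz": 0.0, "twist": 0.0}, {"dx": 0.0, "dy": 0.0, "dz": 0.0, "twist": 0.0}])

```text
t: 3.98
tcp_pos: [0.5287, -0.1428, 0.1225]
orientation: [1.318, 1.134, -1.317]
wrist_force: [-0.2, 0.3, -0.5]
finger_gap: 0.0922
```

Run:
```python
from h import *
plan([.528,-.1435,.116],-8.6,1)
```

```text
cur [ 0.5287 -0.1428  0.1225] yaw -8.516786498208814 F [-0.2064  0.3044 -0.5432] gap 0.09219096220409116 t 3.975 j [-0.3105  0.482   0.666   1.9264 -0.3872  0.8621  0.4082]
1 [ 0.0065 -0.0006  0.0008] 0.0015
```

Request:
drive_tool(increments=[{"dx": 0.004, "dy": 0.0, "dz": 0.0, "twist": 0.0}])

```text
t: 4.1
tcp_pos: [0.529, -0.143, 0.1186]
orientation: [1.319, 1.134, -1.316]
wrist_force: [0.5, -0.1, 0.9]
finger_gap: 0.0918
```

Request:
drive_tool(increments=[{"dx": 0.0, "dy": 0.0, "dz": 0.0, "twist": 0.0}, {"dx": 0.0, "dy": 0.0, "dz": 0.0, "twist": 0.0}, {"dx": 0.0, "dy": 0.0, "dz": 0.0, "twist": 0.0}, {"dx": 0.0, "dy": 0.0, "dz": 0.0, "twist": 0.0}, {"dx": 0.0, "dy": 0.0, "dz": 0.0, "twist": 0.0}, {"dx": 0.0, "dy": 0.0, "dz": 0.0, "twist": 0.0}], gripper=0, squeeze=45)

```text
t: 4.85
tcp_pos: [0.5282, -0.1429, 0.1177]
orientation: [1.318, 1.135, -1.318]
wrist_force: [0.2, 0.2, -0.1]
finger_gap: 0.0364
```

Run:
```python
from h import *
plan([.528,-.1435,.27],-8.6,1)
```

```text
cur [ 0.5282 -0.1429  0.1177] yaw -8.540491700329897 F [ 0.2307  0.1559 -0.06  ] gap 0.036398033697197865 t 4.85 j [-0.3066  0.4883  0.6618  1.9308 -0.3926  0.8533  0.4127]
1 [-0.1523 -0.0002  0.0006] 0.001
```

Request:
drive_tool(increments=[{"dx": 0.0, "dy": 0.0, "dz": 0.0, "twist": 0.0}, {"dx": 0.0, "dy": 0.0, "dz": 0.0, "twist": 0.0}, {"dx": 0.0, "dy": 0.0, "dz": 0.0, "twist": 0.0}, {"dx": 0.0, "dy": 0.0, "dz": 0.0, "twist": 0.0}])

```text
t: 5.35
tcp_pos: [0.5281, -0.1429, 0.1177]
orientation: [1.318, 1.135, -1.318]
wrist_force: [-0.6, -0.3, 0.2]
finger_gap: 0.0178
```

Run:
```python
from h import *
plan([.528,-.1435,.28],-8.6,1)
```

```text
cur [ 0.5281 -0.1429  0.1177] yaw -8.539076877721318 F [-0.5574 -0.2671  0.2184] gap 0.017809432480736815 t 5.35 j [-0.3066  0.4883  0.6617  1.9309 -0.3926  0.8534  0.4127]
1 [-0.1623 -0.0001  0.0006] 0.0011
```

Request:
drive_tool(increments=[{"dx": -0.01, "dy": 0.0, "dz": 0.0, "twist": 0.0}, {"dx": -0.025, "dy": 0.0, "dz": 0.0, "twist": 0.0}, {"dx": -0.03, "dy": 0.0, "dz": 0.0, "twist": 0.0}, {"dx": -0.03, "dy": 0.0, "dz": 0.0, "twist": 0.0}, {"dx": -0.03, "dy": 0.0, "dz": 0.0, "twist": 0.0}, {"dx": -0.02, "dy": 0.0, "dz": 0.0, "twist": 0.0}, {"dx": -0.01, "dy": 0.0, "dz": 0.0, "twist": 0.0}])

```text
t: 6.22
tcp_pos: [0.5286, -0.1432, 0.2742]
orientation: [1.319, 1.134, -1.317]
wrist_force: [0.1, 0.1, -1.6]
finger_gap: 0.018
```

Request:
drive_tool(increments=[{"dx": 0.0, "dy": -0.002, "dz": -0.018, "twist": 0.0}, {"dx": 0.0, "dy": -0.004, "dz": -0.03, "twist": 0.0}, {"dx": 0.0, "dy": -0.006, "dz": -0.04, "twist": 0.0}, {"dx": 0.0, "dy": -0.006, "dz": -0.045, "twist": 0.0}, {"dx": 0.0, "dy": -0.006, "dz": -0.045, "twist": 0.0}, {"dx": 0.0, "dy": -0.006, "dz": -0.045, "twist": 0.0}, {"dx": 0.0, "dy": -0.006, "dz": -0.04, "twist": 0.0}, {"dx": 0.0, "dy": -0.005, "dz": -0.03, "twist": 0.0}, {"dx": 0.0, "dy": -0.003, "dz": -0.02, "twist": 0.0}, {"dx": 0.0, "dy": -0.002, "dz": -0.015, "twist": 0.0}])

```text
t: 7.48
tcp_pos: [0.5314, 0.1887, 0.2725]
orientation: [1.318, 1.135, -1.319]
wrist_force: [-0.9, 0.0, -0.9]
finger_gap: 0.0181
```

Request:
drive_tool(increments=[{"dx": 0.01, "dy": 0.0, "dz": 0.0, "twist": 0.0}, {"dx": 0.005, "dy": 0.0, "dz": 0.0, "twist": 0.0}, {"dx": 0.0, "dy": 0.0, "dz": 0.0, "twist": 0.0}])

```text
t: 7.85
tcp_pos: [0.5313, 0.1869, 0.2572]
orientation: [1.319, 1.134, -1.321]
wrist_force: [0.2, -0.2, -0.7]
finger_gap: 0.0178
```

Run:
```python
from h import *
from plant import *
plan([.531,.188,.25],-8.6,1)
ims=[]
for n,x,y in [("scene",368,170),("side",247,125)]:
    d=snapshot(n);pickle.dump(d,open(f"pics/{n}3.pkl","wb"))
    o=cv2.resize(d["pixels"][y:y+60,x:x+80,::-1],(800,600),interpolation=cv2.INTER_CUBIC)
    for k in range(0,80,10):cv2.putText(o,str(x+k),(k*10,8),0,.35,(255,255,255));cv2.line(o,(k*10,9),(k*10,14),(255,255,255))
    for k in range(10,60,10):cv2.putText(o,str(y+k),(0,k*10+3),0,.35,(255,255,255))
    ims.append(o[:,100:500])
cv2.imwrite("pics/c3.png",np.hstack(ims))
plan([.531,.188,.25],-8.6,1)
```

```text
cur [0.5313 0.1869 0.2572] yaw -8.649678206026469 F [ 0.1963 -0.1676 -0.6875] gap 0.01781678248105593 t 7.85 j [-0.9174  0.3439  0.6579  1.7205 -0.2268  1.1557 -0.3465]
1 [ 0.0072 -0.0004 -0.0011] -0.0009
cur [0.5316 0.1874 0.2578] yaw -8.620543895266342 F [-0.2218  0.5196 -0.8079] gap 0.0179845612943214 t 7.95 j [-0.9178  0.3435  0.6577  1.7193 -0.2268  1.156  -0.3468]
1 [ 0.0078 -0.0007 -0.0005] -0.0004
```

View pics/c3.png

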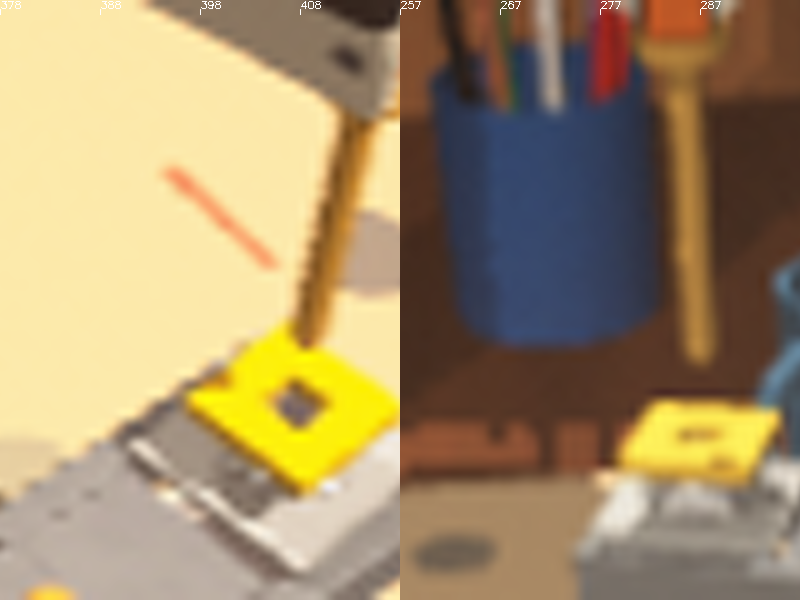

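The crop shows the rod tip at scene (409.0,204.1) and side (287.0,160.9), and the bore at scene (407.8,210.2) and side (287.0,168.4). The rod looks upright.

Run:
```python
from h import *
for n,t,b in [("scene3",(409.0,204.1),(407.8,210.2)),("side3",(287.0,160.9),(287.0,168.4))]:
    d=load(n);k=.45
    for z in(.148,.150,.152):print(z,at_z(d,t[0]-k,t[1]-k,z))
    print("bore",at_z(d,b[0]-k,b[1]-k,.125))
def tri(t,b):
    A=[];B=[]
    for n,(u,v) in [("scene3",t),("side3",b)]:
        o,q=ray(load(n),u-.45,v-.45);P=np.eye(3)-np.outer(q,q);A.append(P);B.append(P@o)
    return np.linalg.solve(sum(A),sum(B))
T=tri((409.0,204.1),(287.0,160.9));Bo=tri((407.8,210.2),(287.0,168.4));print(T,Bo,Bo-T)
M=R.from_euler("z",0)
from plant import observe
print(R.from_rotvec(observe()["orientation"]).inv().apply(Bo-T))
```

```text
0.148 [0.5296 0.1864 0.148 ]
0.15 [0.5314 0.1868 0.15  ]
0.152 [0.5332 0.1872 0.152 ]
bore [0.5301 0.1872 0.125 ]
0.148 [0.5312 0.1938 0.148 ]
0.15 [0.5311 0.1892 0.15  ]
0.152 [0.531  0.1845 0.152 ]
bore [0.5297 0.1905 0.125 ]
[0.5314 0.187  0.1506] [0.5301 0.1875 0.1259] [-0.0013  0.0005 -0.0247]
[ 0.0247 -0.0014 -0.0003]
```

Request:
drive_tool(increments=[{"dx": 0.008, "dy": -0.001, "dz": 0.0, "twist": 0.0}, {"dx": 0.01, "dy": 0.0, "dz": 0.0, "twist": 0.0}, {"dx": 0.005, "dy": 0.0, "dz": 0.0, "twist": 0.0}, {"dx": 0.003, "dy": 0.0, "dz": 0.0, "twist": 0.0}, {"dx": 0.002, "dy": 0.0, "dz": 0.0, "twist": 0.0}, {"dx": 0.0, "dy": 0.0, "dz": 0.0, "twist": 0.0}])

```text
t: 8.7
tcp_pos: [0.5305, 0.1884, 0.2297]
orientation: [1.318, 1.135, -1.318]
wrist_force: [0.1, 0.3, -1.3]
finger_gap: 0.0178
```

Run:
```python
from h import *
for i in range(3): plan([.530,.1875,.20],-8.6,1)
```

```text
cur [0.5305 0.1884 0.2297] yaw -8.543596345803495 F [ 0.066   0.342  -1.2536] gap 0.017805186254869484 t 8.7 j [-0.9094  0.3675  0.6465  1.7611 -0.246   1.0949 -0.3304]
1 [ 0.0297 -0.0003  0.001 ] 0.001
cur [0.5305 0.1884 0.2297] yaw -8.543596345803495 F [ 0.066   0.342  -1.2536] gap 0.017805186254869484 t 8.7 j [-0.9094  0.3675  0.6465  1.7611 -0.246   1.0949 -0.3304]
1 [ 0.0297 -0.0003  0.001 ] 0.001
cur [0.5305 0.1884 0.2297] yaw -8.543596345803495 F [ 0.066   0.342  -1.2536] gap 0.017805186254869484 t 8.7 j [-0.9094  0.3675  0.6465  1.7611 -0.246   1.0949 -0.3304]
1 [ 0.0297 -0.0003  0.001 ] 0.001
```

Request:
drive_tool(increments=[{"dx": 0.002, "dy": 0.0, "dz": 0.001, "twist": 0.0}, {"dx": 0.003, "dy": 0.0, "dz": 0.0, "twist": 0.0}, {"dx": 0.003, "dy": 0.0, "dz": 0.0, "twist": 0.0}, {"dx": 0.0, "dy": 0.0, "dz": 0.0, "twist": 0.0}])

```text
t: 9.2
tcp_pos: [0.5302, 0.1874, 0.2214]
orientation: [1.318, 1.135, -1.319]
wrist_force: [-0.8, -0.2, -0.7]
finger_gap: 0.0177
```

Request:
drive_tool(increments=[{"dx": 0.002, "dy": 0.0, "dz": 0.0, "twist": 0.0}, {"dx": 0.002, "dy": 0.0, "dz": 0.0, "twist": 0.0}, {"dx": 0.002, "dy": 0.0, "dz": 0.0, "twist": 0.0}, {"dx": 0.002, "dy": 0.0, "dz": 0.0, "twist": 0.0}, {"dx": 0.001, "dy": 0.0, "dz": 0.0, "twist": 0.0}, {"dx": 0.001, "dy": 0.0, "dz": 0.0, "twist": 0.0}])

```text
t: 9.95
tcp_pos: [0.5304, 0.1874, 0.2117]
orientation: [1.318, 1.135, -1.318]
wrist_force: [-0.6, -0.2, -1.0]
finger_gap: 0.0178
```

Request:
drive_tool(increments=[{"dx": 0.001, "dy": 0.0, "dz": 0.0, "twist": 0.0}, {"dx": 0.001, "dy": 0.0, "dz": 0.0, "twist": 0.0}, {"dx": 0.001, "dy": 0.0, "dz": 0.0, "twist": 0.0}, {"dx": 0.001, "dy": 0.0, "dz": 0.0, "twist": 0.0}, {"dx": 0.001, "dy": 0.0, "dz": 0.0, "twist": 0.0}])

```text
t: 10.58
tcp_pos: [0.5304, 0.1875, 0.2069]
orientation: [1.318, 1.135, -1.318]
wrist_force: [-1.4, 0.6, 3.8]
finger_gap: 0.0179
```

Request:
drive_tool(increments=[{"dx": 0.001, "dy": 0.0, "dz": 0.0, "twist": 0.0}, {"dx": 0.001, "dy": 0.0, "dz": 0.0, "twist": 0.0}, {"dx": 0.001, "dy": 0.0, "dz": 0.0, "twist": 0.0}, {"dx": 0.001, "dy": 0.0, "dz": 0.0, "twist": 0.0}])

```text
t: 11.08
tcp_pos: [0.5305, 0.1875, 0.2033]
orientation: [1.319, 1.135, -1.318]
wrist_force: [-3.7, -1.0, 9.8]
finger_gap: 0.0174
```

Request:
drive_tool(increments=[{"dx": 0.001, "dy": 0.0, "dz": 0.0, "twist": 0.0}, {"dx": 0.001, "dy": 0.0, "dz": 0.0, "twist": 0.0}])

```text
t: 11.32
tcp_pos: [0.5306, 0.1877, 0.2015]
orientation: [1.319, 1.135, -1.317]
wrist_force: [-2.2, 0.7, 9.8]
finger_gap: 0.0179
```

Request:
drive_tool(increments=[{"dx": 0.001, "dy": 0.0, "dz": 0.0, "twist": 0.0}, {"dx": 0.0, "dy": 0.0, "dz": 0.0, "twist": 0.0}])

```text
t: 11.58
tcp_pos: [0.5306, 0.1878, 0.2005]
orientation: [1.319, 1.135, -1.317]
wrist_force: [-3.2, 0.4, 8.4]
finger_gap: 0.0179
```

Request:
drive_tool(increments=[{"dx": 0.001, "dy": -0.0005, "dz": 0.0, "twist": 0.0}, {"dx": 0.001, "dy": 0.0, "dz": 0.0, "twist": 0.0}, {"dx": 0.001, "dy": 0.0, "dz": 0.0, "twist": 0.0}])

```text
t: 11.95
tcp_pos: [0.5305, 0.1879, 0.1977]
orientation: [1.32, 1.135, -1.316]
wrist_force: [-1.6, -0.1, 9.5]
finger_gap: 0.0176
```

Request:
drive_tool(increments=[{"dx": 0.001, "dy": 0.0, "dz": 0.0, "twist": 0.0}, {"dx": 0.001, "dy": 0.0, "dz": 0.0, "twist": 0.0}, {"dx": 0.001, "dy": 0.0, "dz": 0.0, "twist": 0.0}, {"dx": 0.001, "dy": 0.0, "dz": 0.0, "twist": 0.0}])

```text
t: 12.45
tcp_pos: [0.5305, 0.188, 0.1937]
orientation: [1.32, 1.135, -1.316]
wrist_force: [-2.0, 0.7, 10.1]
finger_gap: 0.0179
```

Request:
drive_tool(increments=[{"dx": 0.0015, "dy": -0.0005, "dz": 0.0, "twist": 0.0}, {"dx": 0.0015, "dy": 0.0, "dz": 0.0, "twist": 0.0}, {"dx": 0.0015, "dy": 0.0, "dz": 0.0, "twist": 0.0}, {"dx": 0.0015, "dy": 0.0, "dz": 0.0, "twist": 0.0}])

```text
t: 12.95
tcp_pos: [0.5304, 0.188, 0.1877]
orientation: [1.32, 1.134, -1.316]
wrist_force: [-1.0, -0.0, 8.9]
finger_gap: 0.0179
```

Request:
drive_tool(increments=[{"dx": 0.0015, "dy": 0.0, "dz": 0.0, "twist": 0.0}, {"dx": 0.0015, "dy": 0.0, "dz": 0.0, "twist": 0.0}, {"dx": 0.0015, "dy": 0.0, "dz": 0.0, "twist": 0.0}, {"dx": 0.0015, "dy": 0.0, "dz": 0.0, "twist": 0.0}])

```text
t: 13.45
tcp_pos: [0.5304, 0.188, 0.1817]
orientation: [1.32, 1.134, -1.316]
wrist_force: [-0.8, 0.2, 8.5]
finger_gap: 0.0177
```

Run:
```python
from h import *
from plant import observe
plan([.530,.1875,.161],-8.6,1);s=observe();print(R.from_rotvec(s["orientation"]).as_matrix(),s["wrist_torque"])
```

```text
cur [0.5304 0.188  0.1817] yaw -8.53916085513117 F [-0.7552  0.2395  8.4975] gap 0.017742018762872076 t 13.45 j [-0.8861  0.4154  0.6228  1.8249 -0.2862  0.9892 -0.2942]
1 [ 0.0207 -0.0004  0.0006] 0.0011
[[ 0.0023  0.9889 -0.1485]
 [ 0.0013 -0.1485 -0.9889]
 [-1.      0.0021 -0.0016]] [-0.0978  0.2986 -0.0138]
```

Force is steady at 8–10 N, so I keep pushing.

Request:
drive_tool(increments=[{"dx": 0.0015, "dy": 0.0, "dz": 0.0, "twist": 0.0}, {"dx": 0.0015, "dy": 0.0, "dz": 0.0, "twist": 0.0}, {"dx": 0.0015, "dy": 0.0, "dz": 0.0, "twist": 0.0}, {"dx": 0.0015, "dy": 0.0, "dz": 0.0, "twist": 0.0}, {"dx": 0.0015, "dy": 0.0, "dz": 0.0, "twist": 0.0}])

```text
t: 14.08
tcp_pos: [0.5304, 0.188, 0.1742]
orientation: [1.32, 1.134, -1.316]
wrist_force: [-1.1, -0.0, 9.2]
finger_gap: 0.0177
```

Request:
drive_tool(increments=[{"dx": 0.0015, "dy": 0.0, "dz": 0.0, "twist": 0.0}, {"dx": 0.0015, "dy": 0.0, "dz": 0.0, "twist": 0.0}, {"dx": 0.0015, "dy": 0.0, "dz": 0.0, "twist": 0.0}, {"dx": 0.0015, "dy": 0.0, "dz": 0.0, "twist": 0.0}])

```text
t: 14.58
tcp_pos: [0.5304, 0.188, 0.1682]
orientation: [1.32, 1.134, -1.316]
wrist_force: [-0.7, 0.6, 9.3]
finger_gap: 0.018
```

Request:
drive_tool(increments=[{"dx": 0.0015, "dy": 0.0, "dz": 0.0, "twist": 0.0}, {"dx": 0.0015, "dy": 0.0, "dz": 0.0, "twist": 0.0}, {"dx": 0.001, "dy": 0.0, "dz": 0.0, "twist": 0.0}])

```text
t: 14.95
tcp_pos: [0.5305, 0.1879, 0.1641]
orientation: [1.32, 1.134, -1.316]
wrist_force: [-0.4, -0.5, 8.8]
finger_gap: 0.0177
```

Request:
drive_tool(increments=[{"dx": 0.001, "dy": 0.0, "dz": 0.0, "twist": 0.0}, {"dx": 0.001, "dy": 0.0, "dz": 0.0, "twist": 0.0}, {"dx": 0.001, "dy": 0.0, "dz": 0.0, "twist": 0.0}])

```text
t: 15.32
tcp_pos: [0.5297, 0.1874, 0.1601]
orientation: [1.319, 1.134, -1.318]
wrist_force: [2.4, -0.8, 0.3]
finger_gap: 0.0181
```

Request:
drive_tool(increments=[{"dx": 0.001, "dy": 0.0, "dz": 0.0, "twist": 0.0}, {"dx": 0.001, "dy": 0.0, "dz": 0.0, "twist": 0.0}, {"dx": 0.0, "dy": 0.0, "dz": 0.0, "twist": 0.0}])

```text
t: 15.7
tcp_pos: [0.5297, 0.1875, 0.1582]
orientation: [1.319, 1.134, -1.318]
wrist_force: [3.0, -0.9, -2.2]
finger_gap: 0.0179
```

Request:
drive_tool(increments=[{"dx": -0.003, "dy": 0.0007, "dz": 0.0, "twist": 0.0}, {"dx": -0.008, "dy": 0.0, "dz": 0.0, "twist": 0.0}, {"dx": -0.012, "dy": 0.0, "dz": 0.0, "twist": 0.0}, {"dx": -0.012, "dy": 0.0, "dz": 0.0, "twist": 0.0}, {"dx": -0.012, "dy": 0.0, "dz": 0.0, "twist": 0.0}, {"dx": -0.012, "dy": 0.0, "dz": 0.0, "twist": 0.0}, {"dx": -0.012, "dy": 0.0, "dz": 0.0, "twist": 0.0}, {"dx": -0.012, "dy": 0.0, "dz": 0.0, "twist": 0.0}, {"dx": -0.015, "dy": 0.0, "dz": 0.0, "twist": 0.0}, {"dx": -0.018, "dy": 0.0, "dz": 0.0, "twist": 0.0}])

```text
t: 16.95
tcp_pos: [0.5298, 0.1874, 0.2751]
orientation: [1.318, 1.135, -1.319]
wrist_force: [-1.2, -0.9, -1.6]
finger_gap: 0.0176
```

Run:
```python
from h import *
from plant import *
plan([.5281,-.1429,.275],-8.54,10)
ims=[]
for n,x,y in [("scene",368,180),("side",255,135)]:
    d=snapshot(n);pickle.dump(d,open(f"pics/{n}4.pkl","wb"))
    o=cv2.resize(d["pixels"][y:y+75,x:x+50,::-1],(400,600),interpolation=cv2.INTER_CUBIC)
    ims.append(o)
cv2.imwrite("pics/c4.png",np.hstack(ims))
```

```text
cur [0.5298 0.1874 0.2751] yaw -8.544911145830522 F [-1.2084 -0.9071 -1.5771] gap 0.017649799633499733 t 16.95 j [-0.9267  0.3265  0.6641  1.6966 -0.2143  1.1929 -0.3578]
10 [0.     0.0047 0.0327] -0.0
10 [0.     0.0047 0.0327] -0.0
10 [0.     0.0047 0.0327] -0.0
10 [0.     0.0047 0.0327] -0.0
10 [0.     0.0047 0.0327] -0.0
10 [0.     0.0047 0.0327] -0.0
10 [0.     0.0047 0.0327] -0.0
10 [0.     0.0047 0.0327] -0.0
10 [0.     0.0047 0.0327] -0.0
10 [0.     0.0047 0.0327] -0.0
```

View pics/c4.png

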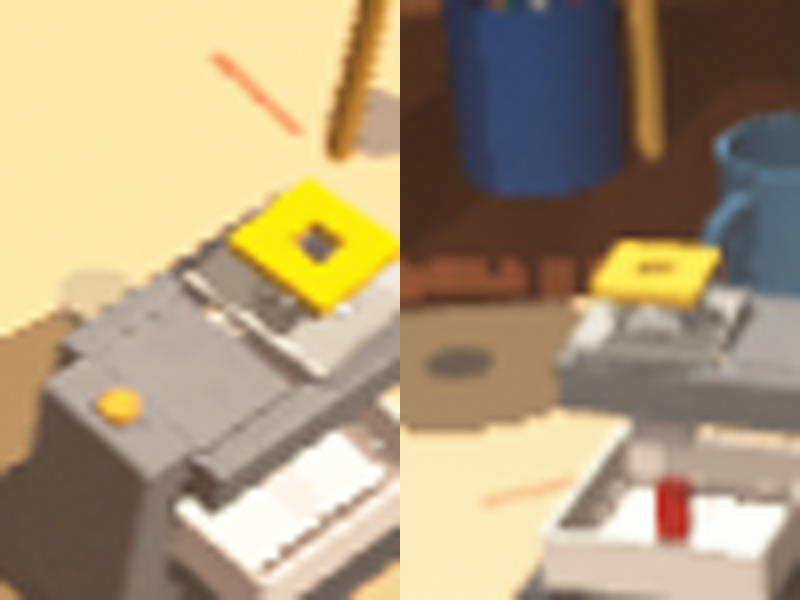

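The stub lies in the tray (side crop at about (672,510)) and the rod is upright above the clear bore. Returning the rod to the rack.

Request:
drive_tool(increments=[{"dx": 0.0, "dy": 0.003, "dz": 0.018, "twist": 0.0}, {"dx": 0.0, "dy": 0.004, "dz": 0.03, "twist": 0.0}, {"dx": 0.0, "dy": 0.006, "dz": 0.04, "twist": 0.0}, {"dx": 0.0, "dy": 0.006, "dz": 0.045, "twist": 0.0}, {"dx": 0.0, "dy": 0.006, "dz": 0.045, "twist": 0.0}, {"dx": 0.0, "dy": 0.006, "dz": 0.045, "twist": 0.0}, {"dx": 0.0, "dy": 0.006, "dz": 0.04, "twist": 0.0}, {"dx": 0.0, "dy": 0.005, "dz": 0.03, "twist": 0.0}, {"dx": 0.0, "dy": 0.003, "dz": 0.02, "twist": 0.0}, {"dx": 0.0, "dy": 0.002, "dz": 0.014, "twist": 0.0}])

```text
t: 18.3
tcp_pos: [0.5267, -0.145, 0.2736]
orientation: [1.319, 1.135, -1.321]
wrist_force: [-0.7, 0.8, -1.2]
finger_gap: 0.0177
```

Request:
drive_tool(increments=[{"dx": 0.0, "dy": 0.0, "dz": 0.0, "twist": 0.0}, {"dx": 0.0, "dy": 0.0, "dz": 0.0, "twist": 0.0}])

```text
t: 18.55
tcp_pos: [0.5279, -0.142, 0.2739]
orientation: [1.318, 1.136, -1.318]
wrist_force: [-0.2, 0.1, -1.9]
finger_gap: 0.0175
```

Run:
```python
from h import *
from plant import *
plan([.5281,-.1429,.118],-8.54,1)
d=snapshot("scene");x,y=270,125
cv2.imwrite("pics/c5.png",cv2.resize(d["pixels"][y:y+60,x:x+60,::-1],(600,600),interpolation=cv2.INTER_CUBIC))
p=[.5281,-.1429,.1674];print((proj(d,p,False)-[x,y]+.45)*10)
plan([.5281,-.1429,.118],-8.54,1)
```

```text
cur [ 0.5279 -0.142   0.2739] yaw -8.491230841237613 F [-0.2164  0.1169 -1.8916] gap 0.017457292429837897 t 18.55 j [-0.4137  0.3142  0.7715  1.7393 -0.2353  1.1839  0.2749]
1 [0.1559 0.0004 0.0009] 0.0009
[280.903 285.681]
cur [ 0.528  -0.1418  0.274 ] yaw -8.458736256073975 F [ 0.7624  0.3348 -0.3616] gap 0.017856928215758953 t 18.6 j [-0.4141  0.3142  0.7714  1.7392 -0.2352  1.1839  0.275 ]
1 [0.156  0.0003 0.0011] 0.0014
```

View pics/c5.png

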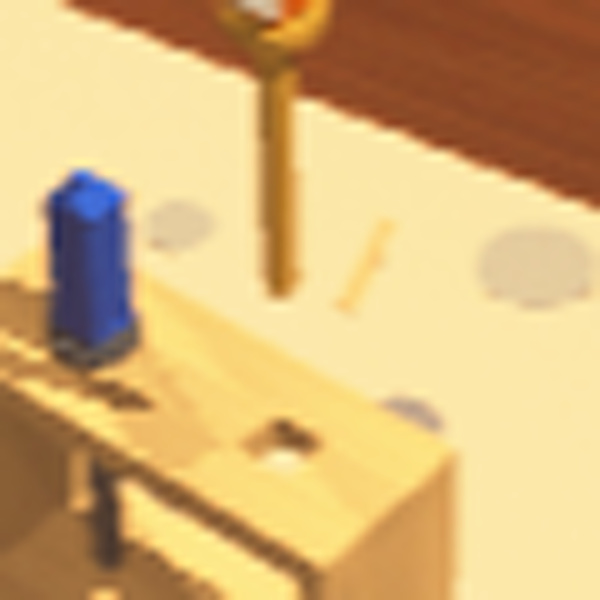

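The tip is at (281,293), as predicted, directly above the empty hole at (281,445). Lowering.

Request:
drive_tool(increments=[{"dx": 0.02, "dy": 0.0, "dz": 0.001, "twist": 0.0}, {"dx": 0.02, "dy": 0.0, "dz": 0.0, "twist": 0.0}, {"dx": 0.02, "dy": 0.0, "dz": 0.0, "twist": 0.0}, {"dx": 0.02, "dy": 0.0, "dz": 0.0, "twist": 0.0}, {"dx": 0.02, "dy": 0.0, "dz": 0.0, "twist": 0.0}, {"dx": 0.02, "dy": 0.0, "dz": 0.0, "twist": 0.0}, {"dx": 0.02, "dy": 0.0, "dz": 0.0, "twist": 0.0}, {"dx": 0.01, "dy": 0.0, "dz": 0.0, "twist": 0.0}, {"dx": 0.0, "dy": 0.0, "dz": 0.0, "twist": 0.0}])

```text
t: 19.73
tcp_pos: [0.5276, -0.1433, 0.1239]
orientation: [1.317, 1.136, -1.318]
wrist_force: [0.3, -0.8, -1.2]
finger_gap: 0.018
```

Request:
drive_tool(increments=[{"dx": 0.001, "dy": 0.0, "dz": 0.0, "twist": 0.0}, {"dx": 0.001, "dy": 0.0, "dz": 0.0, "twist": 0.0}, {"dx": 0.001, "dy": 0.0, "dz": 0.0, "twist": 0.0}, {"dx": 0.001, "dy": 0.0, "dz": 0.0, "twist": 0.0}])

```text
t: 20.23
tcp_pos: [0.5279, -0.1439, 0.1203]
orientation: [1.318, 1.135, -1.318]
wrist_force: [-0.3, -0.8, -1.1]
finger_gap: 0.0178
```

Request:
drive_tool(increments=[{"dx": 0.001, "dy": 0.0, "dz": -0.001, "twist": 0.0}, {"dx": 0.001, "dy": 0.0, "dz": 0.0, "twist": 0.0}, {"dx": 0.0, "dy": 0.0, "dz": 0.0, "twist": 0.0}])

```text
t: 20.6
tcp_pos: [0.5279, -0.1429, 0.1181]
orientation: [1.318, 1.135, -1.318]
wrist_force: [-0.5, 0.4, -0.5]
finger_gap: 0.0183
```

Request:
drive_tool(increments=[{"dx": 0.0005, "dy": 0.0, "dz": 0.0, "twist": 0.0}, {"dx": 0.0005, "dy": 0.0, "dz": 0.0, "twist": 0.0}])

```text
t: 20.85
tcp_pos: [0.528, -0.1429, 0.1176]
orientation: [1.319, 1.135, -1.318]
wrist_force: [-2.9, 2.2, 11.0]
finger_gap: 0.018
```

The collar is seated. Now release and retreat upward.

Request:
drive_tool(increments=[{"dx": -0.0005, "dy": 0.0, "dz": 0.0, "twist": 0.0}])

```text
t: 20.98
tcp_pos: [0.528, -0.1429, 0.1178]
orientation: [1.318, 1.135, -1.318]
wrist_force: [0.1, -0.1, -2.2]
finger_gap: 0.0179
```

Request:
drive_tool(increments=[{"dx": 0.0, "dy": 0.0, "dz": 0.0, "twist": 0.0}, {"dx": 0.0, "dy": 0.0, "dz": 0.0, "twist": 0.0}, {"dx": 0.0, "dy": 0.0, "dz": 0.0, "twist": 0.0}, {"dx": 0.0, "dy": 0.0, "dz": 0.0, "twist": 0.0}, {"dx": 0.0, "dy": 0.0, "dz": 0.0, "twist": 0.0}], gripper=0.7)

```text
t: 21.6
tcp_pos: [0.5279, -0.1429, 0.1177]
orientation: [1.318, 1.135, -1.318]
wrist_force: [-0.1, 1.3, -0.1]
finger_gap: 0.0618
```

Request:
drive_tool(increments=[{"dx": -0.015, "dy": 0.0, "dz": 0.0, "twist": 0.0}, {"dx": -0.03, "dy": 0.0, "dz": 0.0, "twist": 0.0}, {"dx": -0.04, "dy": 0.0, "dz": 0.0, "twist": 0.0}, {"dx": -0.04, "dy": 0.0, "dz": 0.0, "twist": 0.0}, {"dx": -0.03, "dy": 0.0, "dz": 0.0, "twist": 0.0}, {"dx": -0.02, "dy": 0.0, "dz": 0.0, "twist": 0.0}, {"dx": 0.0, "dy": 0.0, "dz": 0.0, "twist": 0.0}, {"dx": 0.0, "dy": 0.0, "dz": 0.0, "twist": 0.0}])

```text
t: 22.6
tcp_pos: [0.5276, -0.1427, 0.2924]
orientation: [1.318, 1.135, -1.318]
wrist_force: [0.1, 0.4, 0.1]
finger_gap: 0.0639
```

Run:
```python
from h import *
from plant import *
plan([.5281,-.1429,.3],-8.54,1)
ims=[]
for n,x,y in [("scene",240,130),("side",235,155)]:
    d=snapshot(n);pickle.dump(d,open(f"pics/{n}6.pkl","wb"))
    w=(200,150) if n=="scene" else (150,112)
    ims.append(cv2.resize(d["pixels"][y:y+w[1],x:x+w[0],::-1],(400,300),interpolation=cv2.INTER_CUBIC))
    a=load(n+"0")["pixels"].astype(int);m=(abs(a-d["pixels"]).sum(2)>60).astype(np.uint8)
    ims.append(cv2.cvtColor(cv2.resize(m*255,(400,250)),cv2.COLOR_GRAY2BGR)); ims[-1]=cv2.copyMakeBorder(ims[-1],25,25,0,0,cv2.BORDER_CONSTANT,value=(90,0,0))
cv2.imwrite("pics/c6.png",np.vstack([np.hstack(ims[:2]),np.hstack(ims[2:])]))
```

```text
cur [ 0.5276 -0.1427  0.2924] yaw -8.542094025777319 F [0.1286 0.4156 0.0816] gap 0.06388134939884747 t 22.6 j [-0.425   0.3     0.785   1.7106 -0.2241  1.2243  0.2654]
1 [-0.0076  0.0005  0.0001] -0.0
```

View pics/c6.png

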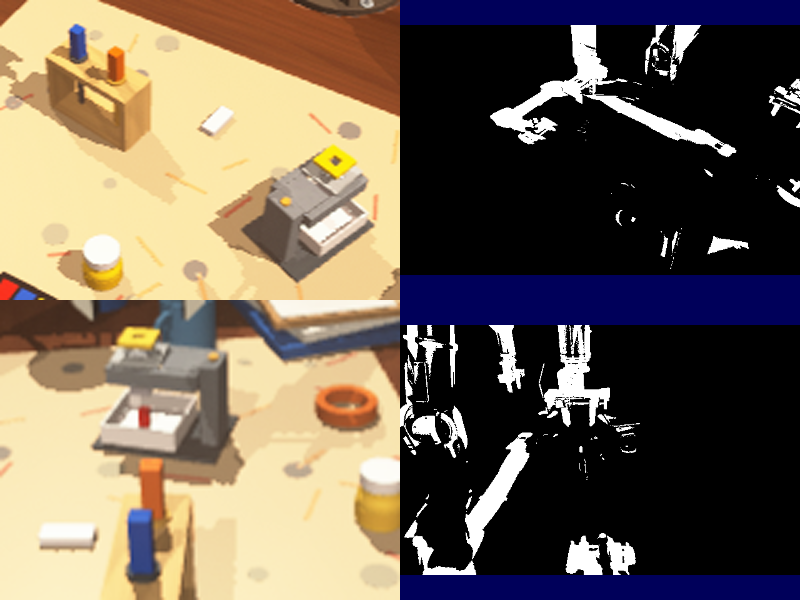

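The rod is back in its hole and the stub is in the tray. The difference map also flags the figurine and the tape, which is probably the arm's shadow, so I check those before and after.

Run:
```python
from h import *
c=lambda n,x,y:cv2.resize(load(n)["pixels"][y:y+60,x:x+80,::-1],(400,300),interpolation=cv2.INTER_CUBIC)
cv2.imwrite("pics/c7.png",np.vstack([np.hstack([c("side0",285,325),c("side6",285,325)]),np.hstack([c("scene0",330,280),c("scene6",330,280)])]))
```

```text
(no output)
```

View pics/c7.png

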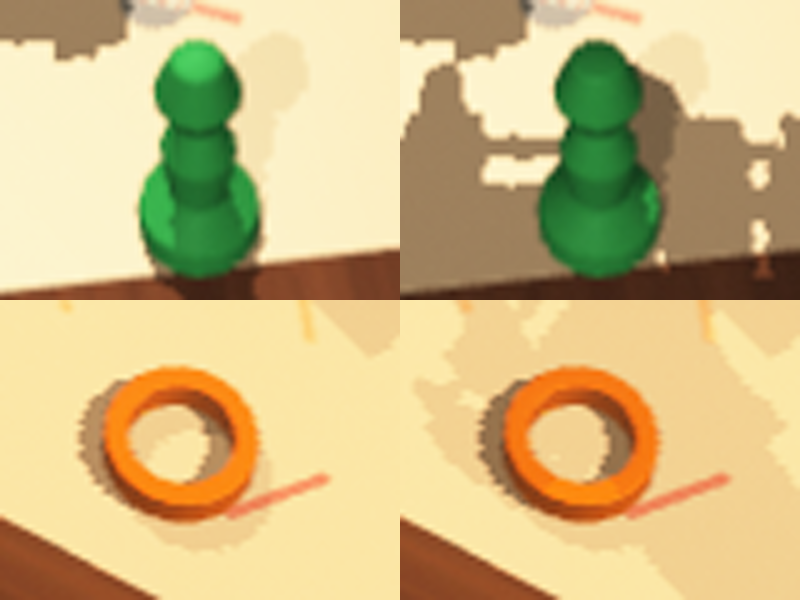

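Only shadows changed: both objects are at the same pixels before and after. Handing in.

```bash
python3 -c "
from plant import close_job
print(close_job())"
```

```text
the job is handed in; nothing more can be done
None
```

The red stub is out of the tube and in the white tray, and the brass rod hangs back in its own rack hole. I handed the job in at about 22.7 s of the 72 s allowed; the hand-in gave no verdict.

- **Push:** The stub slid at a steady 8–10 N on the wrist and dropped when the rod tip was about 70 mm below the mouth. The highest reading was 9.8 N (about 11 N with the rod's weight). By the spring figures that puts the tube about 3 mm down, short of its 8 mm stop. I did not measure the tube's travel directly.
- **Rod return:** The rod's collar met the rack top at the same height as when I gripped it, with a brief 11 N contact.
- **Last checks:** The final pictures show the stub in the tray, the orange and blue handles both upright in the rack, and the stand unchanged. The before/after comparison flagged the figurine and tape roll, but a closer look showed only the arm's shadow had moved. The gripper is open and clear above the rack, touching nothing.
- **One hiccup:** An early move call was refused for a bad value; I carried on from where the arm stood.

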